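# Squeeze the snap tabs and lift off the battery cover

## Task

Open the battery compartment of the small grey sensor case: squeeze the two snap tabs of its dark cover inward together, with at most 20 N on each, and lift the cover straight up off the case while they stay pressed. The plastic is brittle: do not wrench the cover against the case or pull hard: if a hook still holds, shift the squeeze a little sideways and feel again. Then set the cover down gently, without dropping it, right way up, on the green glass plate well inside its edges, let go, and leave the other things on the table where they lie.

Things in the scene. Friction and masses are not known exactly. Their poses are not given: they have to be found in the camera images.
- case: Grey open-topped battery box, 80 x 48 x 50 mm, bolted down. Origin: centre of its underside; x along its 80 mm length, z up. A notch in each long wall has a catch bar across it, 30 to 36 mm up. The two bars are one hidden insert, up to 2.2 mm off the case's middle along y, to either side: not measured, to be found by feel.
- cover: Dark grey cover that snaps on, about 0.12 kg, 84 x 60 (over the tabs) x 31 mm: a 5 mm top plate 84 x 52 mm that rests on the case, with feet and tab legs hanging 26 mm down inside it. Origin: centre of its underside (24 mm above the case's underside while snapped on). Axes as the case's: x along its length, y through the two tabs, z up. It stands on its feet on a flat surface.
- cover_grip (a point): Point of the cover midway between its two tab paddles, 22 mm above the cover's underside (46 mm above the table while snapped on). The paddles are upright plates, 20 mm wide (x) and 17 mm high, their outer faces at y = +30 and -30 mm, centred at this height, 6 mm proud of the case's walls; nothing stands beside them. Pinch them along y from above.
- tab_left (a joint): Travel of the spring tab on the cover's +y side, m: 0 free, grows as it is pressed inward (towards the other tab), stop at 0.0055. Spring about 4 N per mm after 1.6 N. Its hook clears the catch bar when its paddle's outer face stands less than 26.6 mm from the middle of the two bars (about 15.2 N if centred). Pressed to the stop it takes 24 N. The cover has 1 mm of play sideways.
- tab_right (a joint): The same for the tab on the cover's -y side (pressed towards +y). Both hooks must be clear at once; while one is caught under its bar the cover rises no more than about 2 mm and pulls back: shift the squeeze along y, at most 2.2 mm either way from the case's middle.
- glass_plate: Green ground-glass plate lying flat on the table, 292 (x) x 150 (y) x 6 mm, fixed. Origin: centre of its underside, so its top is at 6 mm.
Mind the look-alikes: they are no part of the job. Leave any turquoise look-alike of the cover alone. What is shaped like the case but red is not meant.

How it is judged:
By the outcome, as a careful person would: the job done as asked, in the order asked, and still so for the second after the job is handed in, with the robot touching nothing.
It also fails if it takes over 72 s, if anything falls off the work surface, if the arm or the gripper's body presses on something with over 40 N, if the wrist force passes 120 N, or if a joint passes its speed limit or range.

## Robot

A 6-joint arm with a two-finger parallel gripper is mounted at the origin on a cart in front of the work surface, level with it; the furniture and walls round the work are solid. World frame = base frame: x ahead of the robot, y to its left, z up, the work surface at z = 0. Lengths are in m, angles in rad, forces in N, time in s.
With the tool pointing down it reaches from about 0.325 to 0.9 m from the base axis. Payload 6.1 kg.
Tool frame: the origin (TCP) lies on the centre line of the jaws, within the pads' length; the fingertips stand 22 mm ahead of it and the grasp point (between the pads) lies 3 mm ahead of it; x points along the fingers, y is the direction in which the jaws open and shut, and the axes are right-handed (so a half turn about x gives the same grasp; the last joint's range is limited). The gripper opens to 87 mm and grips with 3 to 60 N. Pads are 19 mm wide; open, the fingers measure 117 mm over their backs; the gripper's body (75 mm by 190 mm) begins 51 mm behind the grasp point.
Start: joints at [1.102, 0.22, 1.526, -0, 1.395, -0.126], TCP at [0.21, 0.589, 0.245] pointing down, gripper open.
Joint ranges: [-2.98, 2.98], [-0.91, 2.08], [0.09, 2.57], [-1.24, 4.39], [0.2, 2.65], [-2.68, 2.68]. Speed limits (rad/s): [2.57, 2.57, 3.01, 3.14, 3.14, 3.14].

## Interface

Orientations are given as a unit quaternion [x, y, z, w].
In Python, from workcell import ctrl gives the robot as it stands. The module is installed in compiled form; this text tells all that it offers.
- The arm moves only by the tool play_rows, never from a script. Its argument "moves" is a list of rows, each a list of 4 numbers: the shift along the world's x, y, z scaled (see below), then the turn about the world's z scaled (see below). In form: [[x, y, z, twist], ...]. A call has 1 to 5 rows; each row is the pose to reach, as a shift and turn from the pose commanded when the call began, turning the shorter way round; what a row does not reach only later rows make up. The controller multiplies each number of a shift by 200 mm and each number of a turn by 360 degrees. A row lasts 1/8 s, in which the tool goes at most 62.5 mm and 10.7 degrees, less where a joint would pass 70% of its speed; a pose out of reach is approached as far as the arm can. A call with a number of a shift or a turn outside -1 to 1 is refused whole. A call with a gripper value outside its range is refused whole. "hand" is the closure in counts, from 0 (fully open) to 255 (shut), set as the call begins (left out, the last holds). The fingers move at their own pace and stop on an object; the grip force is fixed at half the most. Time passes only in rows, so rows that repeat a pose let the fingers close. It gives the time, the measured TCP pose, the force and the opening at its end, in the units of the state.
- ctrl.sense(): the state, without advancing time (a new reading comes with each control period).
- ctrl.snapshot(name): name is "scene" or "top"; returns a dict with "image" (384x512x3 uint8, red, green, blue), "fovy" (degrees; the focal length in pixels is half the picture's height over the tangent of half this angle, whatever the lens; pixels are square), "cx", "cy" (the principal point, pixels), "D" ([k1, k2, p1, p2, k3] as OpenCV has them; the pictures are not rectified), "rvec" (rotation vector, rad) and "tvec" (3), from world to camera coordinates, as OpenCV has them. Camera axes: x right, y down, z forward; pixel columns grow to the right and rows downward; lengths in m; the calibration is good to about 2 mm. A picture is of the moment at which its call begins. There is no depth.
- ctrl.job_done(): hands the job in, once; it reports no verdict.
Trained networks look in a picture, given as the dict that the camera call returned (one of the last four; its "shot" number tells which), for a name from the list of things; names that differ only in an ending like _2 or _b are one class to them, and where a whole thing is asked for, a point or a joint stands for the part that bears it (a point fixed in the world has none). Each returns a list of dicts, best first, with "p" (0 to 1); they miss things now and then, are a little off and sometimes report something else, mostly with a low value. They report only what shows in the picture. A call takes as long as a camera call. They do not tell look-alikes from the thing itself.
- ctrl.spot_in(label, picture): "location" ([x, y, z] in m, in the coordinates of the camera as it stood for that picture, good to about 4 mm: the middle of the surface that is visible of it).
- ctrl.mark_of(label, picture): "location" ([x, y, z] in m, in the coordinates of the camera as it stood for that picture, good to about 4 mm: a listed point, or the origin of a listed thing).
The state is a dict: "time_s": time; "joint_pos": joint angles; "qvel": joint speeds; "effort": joint torques, N m; "tool_pos": TCP position; "orientation": TCP orientation; "force": force on the tool from outside, world axes, zero at the start; "moment": the same for the moment, N m; "opening": finger opening in m.
Only numpy, scipy, OpenCV 4.12 (cv2) and the standard library are available. Lean on these libraries where they do the work, as an engineer would, in place of code of your own. Each camera call takes 0.05 s, during which the arm holds its last target.

## Working session

There is one attempt and no reset: what is moved stays moved. The work goes in short steps, Python scripts to look and compute and a tool call to move; the robot and the scene stay as the last step left them, time stands still between calls to the robot, and variables do not carry over. Pictures are saved under pics/ and viewed, and the job is handed in when it is done.

Besides the shell and the picture viewer there is one more tool, called after ">>>" by a JSON object that holds its "op" and its "data", one argument or row to a line. play_rows: Moves the arm, as the interface text tells. Shifts and turns lie within -1 to 1; 1 stands for 200 mm of shift or 360 degrees of turn. Its arguments: {"type":"object","properties":{"moves":{"type":"array","items":{"type":"array","items":{"type":"number","minimum":-1,"maximum":1}}},"hand":{"type":"number"}},"required":["moves"]}

```bash
mkdir -p pics
cat > h.py <<'E'
import numpy as np, cv2
from workcell import ctrl
def K(s):
    h,w=s["image"].shape[:2]; f=h/2/np.tan(np.radians(s["fovy"])/2)
    return np.array([[f,0,s["cx"]],[0,f,s["cy"]],[0,0,1.]])
def toworld(p,s):
    R=cv2.Rodrigues(np.array(s["rvec"],float))[0]; return R.T@(np.array(p)-np.array(s["tvec"],float).ravel())
def pix(P,s):
    return cv2.projectPoints(np.array(P,float).reshape(-1,1,3),np.array(s["rvec"],float),np.array(s["tvec"],float),K(s),np.array(s["D"],float))[0].reshape(-1,2)
def ray(uv,z,s):
    n=cv2.undistortPoints(np.array(uv,float).reshape(-1,1,2),K(s),np.array(s["D"],float)).reshape(-1,2)
    R=cv2.Rodrigues(np.array(s["rvec"],float))[0]; C=-R.T@np.array(s["tvec"],float).ravel()
    out=[]
    for a in n:
        d=R.T@np.array([a[0],a[1],1]); out.append(C+d*(z-C[2])/d[2])
    return np.array(out)
def save(s,name,sc=1.5,crop=None):
    im=s["image"][...,::-1].copy()
    if crop: im=im[crop[1]:crop[3],crop[0]:crop[2]]
    cv2.imwrite("pics/"+name,cv2.resize(im,None,fx=sc,fy=sc,interpolation=cv2.INTER_CUBIC))
E
python3 - <<'E'
from h import *
import pickle
st=ctrl.sense(); print({k:np.round(v,4) for k,v in st.items()})
for n in("scene","top"):
    s=ctrl.snapshot(n); save(s,n+"0.png"); pickle.dump(s,open(n+"0.pkl","wb"))
    for l in("cover","case","cover_grip","glass_plate"):
        for m in ("mark_of",):
            for r in getattr(ctrl,m)(l,s):
                w=toworld(r["location"],s); print(n,l,m,round(r["p"],2),np.round(w,4),np.round(pix(w,s)[0]))
E
```

```text
{'time_s': np.float64(0.0), 'joint_pos': array([ 1.1019,  0.2213,  1.5276, -0.    ,  1.3947, -0.1261]), 'qvel': array([ 0.0007,  0.0008, -0.001 , -0.001 , -0.001 ,  0.0004]), 'effort': array([ 1.00000e-04, -4.94637e+01, -3.87361e+01,  6.97000e-02,
        5.77000e-02, -1.00000e-04]), 'tool_pos': array([0.2098, 0.5881, 0.2434]), 'orientation': array([ 0.12  ,  0.6969, -0.1213,  0.6966]), 'force': array([ 0.3321, -0.1971, -0.9536]), 'moment': array([-0.0229, -0.0435, -0.0291]), 'opening': np.float64(0.0874)}
scene cover mark_of 0.64 [ 0.3235  0.3009 -0.0032] [168. 187.]
scene case mark_of 0.85 [ 0.4453  0.1705 -0.0067] [219. 200.]
scene cover_grip mark_of 0.85 [0.3196 0.2912 0.023 ] [167. 183.]
scene cover_grip mark_of 0.59 [0.4465 0.1743 0.0441] [218. 188.]
scene glass_plate mark_of 0.93 [ 0.4916 -0.1681 -0.0014] [290. 271.]
top cover mark_of 0.87 [0.4444 0.1731 0.0256] [233. 216.]
top cover mark_of 0.83 [ 0.3221  0.2976 -0.0007] [193. 254.]
top case mark_of 0.94 [ 0.7023  0.4422 -0.003 ] [152. 133.]
top case mark_of 0.47 [ 0.4504  0.1762 -0.0006] [233. 214.]
top cover_grip mark_of 0.77 [0.452  0.1722 0.0461] [233. 213.]
top cover_grip mark_of 0.76 [0.3189 0.2981 0.0224] [191. 255.]
top glass_plate mark_of 0.74 [ 4.903e-01 -1.720e-01  1.000e-04] [343. 204.]
```

View pics/scene0.png

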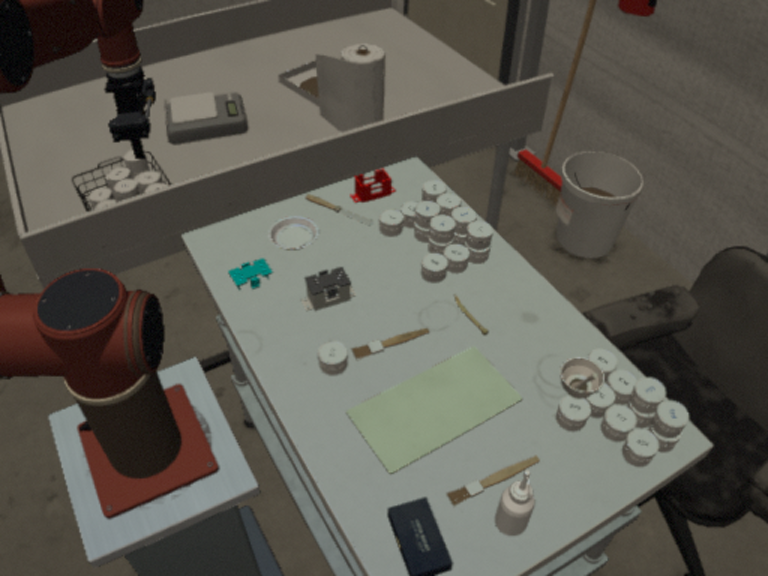

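View pics/top0.png

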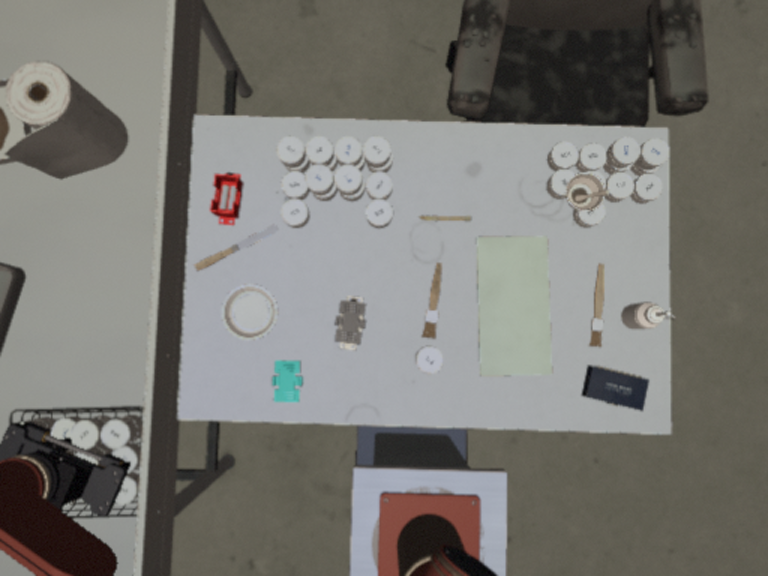

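Run:
```python
from h import *
import pickle
s=pickle.load(open("top0.pkl","rb")); save(s,"topcrop.png",8,(195,180,275,250))
s=pickle.load(open("scene0.pkl","rb")); save(s,"scenecrop.png",8,(180,160,260,230))
```

```text
(no output)
```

View pics/topcrop.png

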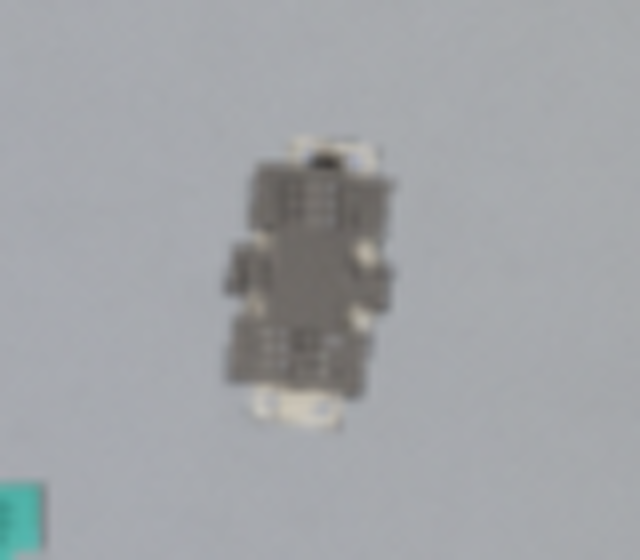

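View pics/scenecrop.png

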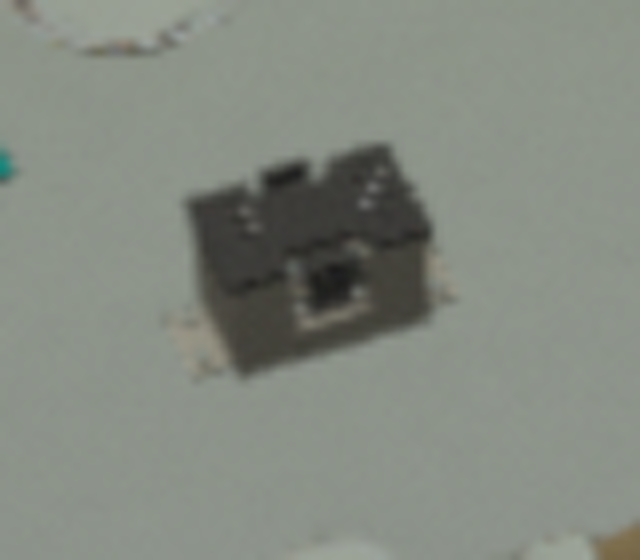

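Candidates are the grey case with its dark cover at top (233,214) / scene (218,190), the turquoise cover look-alike at top (192,254), and the red case look-alike at top (152,133). The crop shows a grey box with a dark grey cover and paddles on both long sides, so the one at (233,214) is meant. Next I'll fit its pose from the cover's corners in both views.

Run:
```python
from h import *
import pickle
from scipy.optimize import least_squares
from scipy.spatial.transform import Rotation as Ro
t=pickle.load(open("top0.pkl","rb")); s=pickle.load(open("scene0.pkl","rb"))
f=lambda a,o:(np.array(a)+.5)/8-.5+np.array(o)
tc=f([(255,162),(392,180),(362,398),(228,382)],(195,180))
sc=f([(188,202),(388,147),(432,237),(238,290)],(180,160))
print(np.round(ray(tc,.055,t),4)); print(np.round(ray(sc,.055,s),4))
# top corners order: +x+y, +x-y, -x-y, -x+y ; scene order: by nearest
L=np.array([(42,26),(42,-26),(-42,-26),(-42,26)])/1e3
def corners(p):
    c,n=np.cos(p[2]),np.sin(p[2]); xy=L@np.array([[c,n],[-n,c]])+p[:2]; return np.c_[xy,np.full(4,.055)]
W=ray(sc,.055,s); T=ray(tc,.055,t)
idx=[int(np.argmin(np.linalg.norm(T-w,axis=1))) for w in W]; print(idx)
def res(p,w=(1,1)):
    C=corners(p); return np.r_[w[0]*(pix(C,t)-tc).ravel(),w[1]*(pix(C[idx],s)-sc).ravel()]
for w in((1,1),(1,0),(0,1)):
    r=least_squares(res,[.447,.173,-.15],args=(w,),x_scale=[.01,.01,.1]); print(np.round(r.x,4),np.degrees(r.x[2]),r.cost)
st=ctrl.sense(); M=Ro.from_quat(st["orientation"]).as_matrix(); print(np.round(M,3),"jaw yaw",np.degrees(np.arctan2(M[1,1],M[0,1])))
# plate
im=t["image"].astype(int)
m=((im[...,1]-im[...,2]>12)&(im[...,1]>120)).astype(np.uint8)
n,lab,stt,_=cv2.connectedComponentsWithStats(m); k=1+np.argmax(stt[1:,4]); print(stt[k])
c=cv2.boxPoints(cv2.minAreaRect(np.argwhere(lab==k)[:,::-1].astype(np.float32))); print(c,np.round(ray(c,.006,t),4))
```

```text
[[0.4911 0.1933 0.055 ]
 [0.4858 0.1414 0.055 ]
 [0.4035 0.1502 0.055 ]
 [0.4081 0.2008 0.055 ]]
[[0.4071 0.1973 0.055 ]
 [0.4883 0.187  0.055 ]
 [0.4801 0.1348 0.055 ]
 [0.4035 0.1455 0.055 ]]
[3, 0, 1, 2]
[ 0.4464  0.1697 -0.1042] -5.968758438253211 3.6782211783691126
[ 0.4471  0.1714 -0.0979] -5.607784135635776 0.0990869282247291
[ 0.4449  0.1662 -0.1149] -6.580732241435705 1.2133328758840527
[[-0.     0.336  0.942]
 [-0.     0.942 -0.336]
 [-1.    -0.     0.   ]] jaw yaw 70.35666378584784
[ 318  158   50   91 3684]
[[317.10028 158.17294]
 [363.91254 156.52075]
 [367.13977 247.95978]
 [320.3275  249.61197]] [[ 0.6342 -0.0869  0.006 ]
 [ 0.6436 -0.2355  0.006 ]
 [ 0.3556 -0.2469  0.006 ]
 [ 0.3464 -0.1011  0.006 ]]
```

>>> {"op": "play_rows", "data": {
  "moves": [
    [0.6, -1, 0, 0.0387],
    [0.6, -1, 0, 0.0387],
    [0.6, -1, 0, 0.0387],
    [0.6, -1, 0, 0.0387],
    [0.6, -1, 0, 0.0387]
  ],
  "hand": 0
}}

```text
time_s: 1.12
tool_pos: [0.3316, 0.3865, 0.2449]
orientation: [0.037, 0.706, -0.037, 0.706]
force: [-0.0, -0.4, 0.5]
opening: 0.0868
```

>>> {"op": "play_rows", "data": {
  "moves": [
    [0.575, -1, -0.3, 0],
    [0.575, -1, -0.3, 0],
    [0.575, -1, -0.3, 0],
    [0.575, -1, -0.3, 0],
    [0.575, -1, -0.3, 0]
  ]
}}

```text
time_s: 1.75
tool_pos: [0.4457, 0.1869, 0.1836]
orientation: [0.036, 0.707, -0.037, 0.706]
force: [-0.0, -0.3, 0.4]
opening: 0.0868
```

>>> {"op": "play_rows", "data": {
  "moves": [
    [0, -0.085, -0.3, 0],
    [0, -0.085, -0.3, 0],
    [0, -0.085, -0.3, 0]
  ]
}}

```text
time_s: 2.12
tool_pos: [0.4455, 0.1732, 0.126]
orientation: [0.035, 0.706, -0.035, 0.707]
force: [0.0, -0.9, 0.1]
opening: 0.087
```

Run:
```python
from h import *
import pickle
from scipy.spatial.transform import Rotation as Ro
st=ctrl.sense(); M=Ro.from_quat(st["orientation"]).as_matrix(); print(np.round(st["tool_pos"],4),np.round(st["force"],2),"jaw yaw",np.degrees(np.arctan2(M[1,1],M[0,1])),M[:,0])
for n,c in(("scene",(180,130,260,230)),("top",(195,180,275,250))):
    s=ctrl.snapshot(n); save(s,n+"1.png",7,c); pickle.dump(s,open(n+"1.pkl","wb"))
```

```text
[0.4455 0.1732 0.126 ] [ 0.02 -0.86  0.15] jaw yaw 84.35393468213964 [ 1.15424700e-03  8.64152515e-04 -9.99998960e-01]
```

View pics/scene1.png

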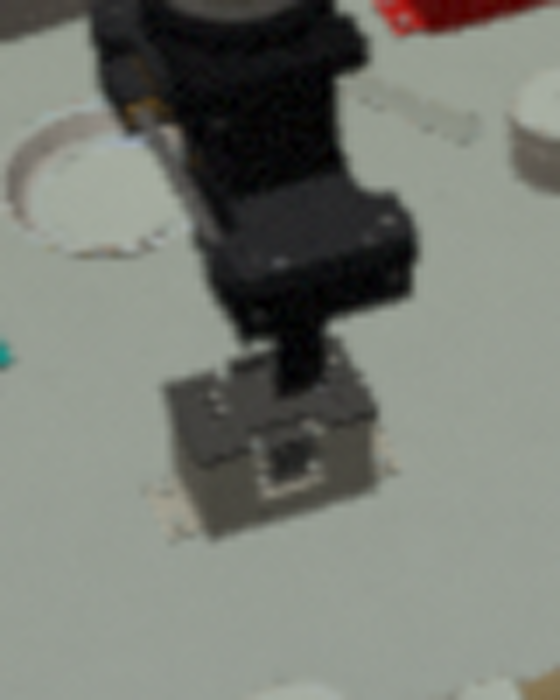

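View pics/top1.png

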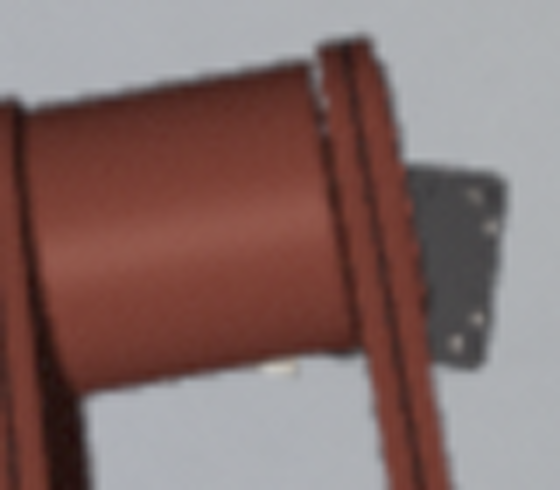

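The scene view shows the gripper above the case, with its yaw matching the cover. Next I'll descend.

>>> {"op": "play_rows", "data": {
  "moves": [
    [0.008, -0.0075, -0.2, 0],
    [0.008, -0.0075, -0.28, 0],
    [0.008, -0.0075, -0.34, 0],
    [0.008, -0.0075, -0.38, 0],
    [0.008, -0.0075, -0.38, 0]
  ]
}}

```text
time_s: 2.85
tool_pos: [0.4466, 0.1702, 0.0485]
orientation: [0.035, 0.706, -0.035, 0.706]
force: [-0.4, 0.0, 0.4]
opening: 0.0869
```

Run:
```python
from h import *
st=ctrl.sense(); print(np.round(st["tool_pos"],4),np.round(st["force"],2),st["opening"])
s=ctrl.snapshot("scene"); save(s,"scene2.png",7,(180,130,260,230))
```

```text
[0.4466 0.1702 0.0485] [-0.44  0.03  0.36] 0.08690612439257062
```

View pics/scene2.png

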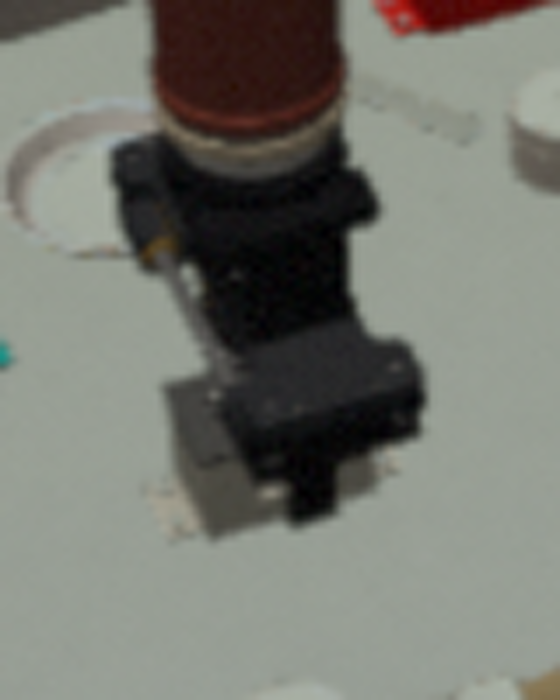

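The fingers straddle the paddles. I'll close in stages and watch the opening and lateral force.

>>> {"op": "play_rows", "data": {
  "moves": [
    [0, 0, 0, 0],
    [0, 0, 0, 0],
    [0, 0, 0, 0],
    [0, 0, 0, 0]
  ],
  "hand": 73
}}

```text
time_s: 3.4
tool_pos: [0.4468, 0.1703, 0.0487]
orientation: [0.035, 0.706, -0.035, 0.706]
force: [-0.2, 1.0, -0.4]
opening: 0.0634
```

>>> {"op": "play_rows", "data": {
  "moves": [
    [0, 0, 0, 0],
    [0, 0, 0, 0],
    [0, 0, 0, 0],
    [0, 0, 0, 0]
  ],
  "hand": 80
}}

```text
time_s: 3.9
tool_pos: [0.447, 0.1706, 0.0488]
orientation: [0.036, 0.706, -0.035, 0.706]
force: [0.1, 4.9, 1.0]
opening: 0.0598
```

>>> {"op": "play_rows", "data": {
  "moves": [
    [0.0007, 0.0075, 0, 0],
    [0.0007, 0.0075, 0, 0],
    [0.0007, 0.0075, 0, 0]
  ]
}}

```text
time_s: 4.28
tool_pos: [0.447, 0.1714, 0.0487]
orientation: [0.035, 0.706, -0.035, 0.706]
force: [0.1, 1.0, 3.0]
opening: 0.06
```

>>> {"op": "play_rows", "data": {
  "moves": [
    [0, 0, 0, 0],
    [0, 0, 0, 0],
    [0, 0, 0, 0],
    [0, 0, 0, 0]
  ],
  "hand": 90
}}

```text
time_s: 4.78
tool_pos: [0.447, 0.1715, 0.0487]
orientation: [0.035, 0.706, -0.035, 0.706]
force: [1.1, -0.2, 4.7]
opening: 0.0563
```

>>> {"op": "play_rows", "data": {
  "moves": [
    [0, 0, 0, 0],
    [0, 0, 0, 0],
    [0, 0, 0, 0],
    [0, 0, 0, 0]
  ],
  "hand": 100
}}

```text
time_s: 5.28
tool_pos: [0.4471, 0.1716, 0.0488]
orientation: [0.035, 0.706, -0.035, 0.706]
force: [-0.2, -0.7, 5.4]
opening: 0.0538
```

Run:
```python
from h import *
st=ctrl.sense(); print(np.round(st["tool_pos"],5),np.round(st["force"],2),np.round(st["moment"],2),st["opening"])
```

```text
[0.44707 0.17158 0.0488 ] [-0.17 -0.65  5.38] [ 0.02 -0.   -0.08] 0.05378331284436145
```

>>> {"op": "play_rows", "data": {
  "moves": [
    [0, 0, 0, 0],
    [0, 0, 0, 0],
    [0, 0, 0, 0],
    [0, 0, 0, 0]
  ],
  "hand": 104
}}

```text
time_s: 5.78
tool_pos: [0.447, 0.1716, 0.0488]
orientation: [0.035, 0.706, -0.035, 0.706]
force: [-0.6, -0.2, 6.0]
opening: 0.0519
```

Now a gentle test lift.

>>> {"op": "play_rows", "data": {
  "moves": [
    [0, 0, 0.003, 0],
    [0, 0, 0.006, 0],
    [0, 0, 0.009, 0],
    [0, 0, 0.012, 0],
    [0, 0, 0.012, 0]
  ]
}}

```text
time_s: 6.4
tool_pos: [0.446, 0.1715, 0.0504]
orientation: [0.035, 0.707, -0.035, 0.706]
force: [-0.4, 1.2, -3.9]
opening: 0.0519
```

>>> {"op": "play_rows", "data": {
  "moves": [
    [0, 0, 0.004, 0],
    [0, 0, 0.004, 0],
    [0, 0, 0.004, 0]
  ]
}}

```text
time_s: 6.78
tool_pos: [0.4459, 0.1715, 0.0508]
orientation: [0.035, 0.707, -0.035, 0.706]
force: [0.6, 2.1, -14.5]
opening: 0.0522
```

Held (−14.5 N), so I'll read the moment and then back off.

Run:
```python
from h import *
st=ctrl.sense(); print(np.round(st["tool_pos"],5),np.round(st["force"],2),np.round(st["moment"],3),st["opening"])
```

```text
[0.44588 0.17154 0.05083] [  0.58   2.15 -14.5 ] [ 0.596 -0.137  0.001] 0.052224435610181225
```

>>> {"op": "play_rows", "data": {
  "moves": [
    [0, 0, -0.007, 0],
    [0, 0, -0.007, 0],
    [0, 0, -0.007, 0]
  ]
}}

```text
time_s: 7.15
tool_pos: [0.4469, 0.1716, 0.0506]
orientation: [0.035, 0.706, -0.035, 0.706]
force: [-2.5, 1.3, -4.9]
opening: 0.0519
```

Run:
```python
from h import *
st=ctrl.sense(); print(np.round(st["tool_pos"],5),np.round(st["force"],2),np.round(st["moment"],3),st["opening"])
```

```text
[0.44691 0.17159 0.05062] [-2.46  1.28 -4.94] [ 0.169  0.312 -0.029] 0.05186239387495129
```

The moment says the −y hook holds. I'll ease down and shift the squeeze +0.8 mm along the case's y.

>>> {"op": "play_rows", "data": {
  "moves": [
    [0, 0, -0.005, 0],
    [0.0004, 0.002, -0.005, 0],
    [0.0004, 0.004, -0.005, 0],
    [0.0004, 0.004, -0.005, 0],
    [0.0004, 0.004, -0.005, 0]
  ]
}}

```text
time_s: 7.78
tool_pos: [0.447, 0.1725, 0.0494]
orientation: [0.035, 0.706, -0.035, 0.706]
force: [-0.1, 0.1, -1.4]
opening: 0.052
```

Run:
```python
from h import *
st=ctrl.sense(); print(np.round(st["tool_pos"],5),np.round(st["force"],2),np.round(st["moment"],3),st["opening"])
```

```text
[0.44703 0.17245 0.04944] [-0.06  0.07 -1.37] [ 0.013 -0.031 -0.028] 0.052025940694157655
```

>>> {"op": "play_rows", "data": {
  "moves": [
    [0, 0, 0.004, 0],
    [0, 0, 0.008, 0],
    [0, 0, 0.012, 0],
    [0, 0, 0.012, 0]
  ]
}}

```text
time_s: 8.28
tool_pos: [0.4465, 0.1724, 0.0511]
orientation: [0.035, 0.706, -0.035, 0.706]
force: [4.2, 0.3, -11.3]
opening: 0.0519
```

Run:
```python
from h import *
st=ctrl.sense(); print(np.round(st["tool_pos"],5),np.round(st["force"],2),np.round(st["moment"],3),st["opening"])
```

```text
[0.44654 0.17238 0.05105] [  4.18   0.34 -11.28] [ 0.321 -0.631  0.054] 0.05191753909770819
```

>>> {"op": "play_rows", "data": {
  "moves": [
    [0, 0, -0.012, 0],
    [0.0004, 0.002, -0.012, 0],
    [0.0004, 0.004, -0.012, 0],
    [0.0004, 0.004, -0.012, 0],
    [0.0004, 0.004, -0.012, 0]
  ]
}}

```text
time_s: 8.9
tool_pos: [0.4471, 0.1733, 0.0495]
orientation: [0.035, 0.706, -0.035, 0.706]
force: [-0.3, -1.3, -1.6]
opening: 0.0521
```

Run:
```python
from h import *
st=ctrl.sense(); print(np.round(st["tool_pos"],5),np.round(st["force"],2),np.round(st["moment"],3),st["opening"])
```

```text
[0.44707 0.17327 0.04951] [-0.29 -1.3  -1.63] [0.036 0.014 0.011] 0.052140325713260945
```

>>> {"op": "play_rows", "data": {
  "moves": [
    [0, 0, 0.004, 0],
    [0, 0, 0.008, 0],
    [0, 0, 0.011, 0],
    [0, 0, 0.011, 0]
  ]
}}

```text
time_s: 9.4
tool_pos: [0.447, 0.1732, 0.0516]
orientation: [0.035, 0.706, -0.035, 0.706]
force: [-0.1, -0.4, -2.1]
opening: 0.0518
```

Run:
```python
from h import *
st=ctrl.sense(); print(np.round(st["tool_pos"],5),np.round(st["force"],2),np.round(st["moment"],3),st["opening"])
```

```text
[0.44703 0.17324 0.05162] [-0.15 -0.44 -2.12] [0.026 0.01  0.013] 0.051783477472357904
```

>>> {"op": "play_rows", "data": {
  "moves": [
    [0, 0, 0.003, 0],
    [0, 0, 0.006, 0],
    [0, 0, 0.01, 0],
    [0, 0, 0.01, 0]
  ]
}}

```text
time_s: 9.9
tool_pos: [0.4471, 0.1732, 0.0536]
orientation: [0.035, 0.706, -0.035, 0.706]
force: [-0.5, 0.9, -0.2]
opening: 0.052
```

It's past the catch with almost no force. I'll keep lifting straight up.

>>> {"op": "play_rows", "data": {
  "moves": [
    [0, 0, 0.015, 0],
    [0, 0, 0.035, 0],
    [0, 0, 0.06, 0],
    [0, 0, 0.09, 0],
    [0, 0, 0.12, 0]
  ]
}}

```text
time_s: 10.52
tool_pos: [0.4471, 0.1732, 0.0781]
orientation: [0.035, 0.706, -0.035, 0.706]
force: [0.7, -0.3, -2.5]
opening: 0.0518
```

>>> {"op": "play_rows", "data": {
  "moves": [
    [0, 0, 0.06, 0],
    [0, 0, 0.12, 0],
    [0, 0, 0.18, 0],
    [0, 0, 0.24, 0],
    [0, 0, 0.24, 0]
  ]
}}

```text
time_s: 11.15
tool_pos: [0.448, 0.1735, 0.127]
orientation: [0.035, 0.705, -0.035, 0.707]
force: [-0.1, 0.6, -1.6]
opening: 0.0517
```

Run:
```python
from h import *
st=ctrl.sense(); print(np.round(st["tool_pos"],5),np.round(st["force"],2),np.round(st["moment"],3),st["opening"])
s=ctrl.snapshot("scene"); save(s,"scene3.png",7,(180,130,260,215))
```

```text
[0.44796 0.17346 0.12698] [-0.08  0.56 -1.57] [ 0.013 -0.007 -0.055] 0.051672390833924386
```

View pics/scene3.png

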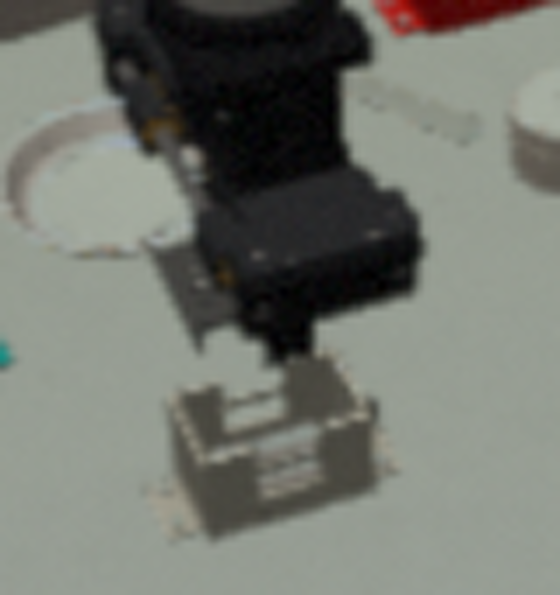

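The picture shows the open case, with the cover held level in the gripper. Next I'll move to the plate.

>>> {"op": "play_rows", "data": {
  "moves": [
    [0.05, -0.2, 0, 0],
    [0.1, -0.4, 0, 0],
    [0.15, -0.6, 0, 0],
    [0.2, -0.8, 0, 0],
    [0.22, -1, 0, 0]
  ]
}}

```text
time_s: 11.82
tool_pos: [0.4909, -0.0281, 0.125]
orientation: [0.035, 0.706, -0.035, 0.706]
force: [1.1, -0.4, -1.4]
opening: 0.0517
```

>>> {"op": "play_rows", "data": {
  "moves": [
    [0, -0.22, 0, 0],
    [0, -0.44, 0, 0],
    [0, -0.62, -0.05, 0],
    [0, -0.7, -0.1, 0],
    [0, -0.7, -0.2, 0]
  ]
}}

```text
time_s: 12.45
tool_pos: [0.4913, -0.1678, 0.0852]
orientation: [0.036, 0.706, -0.036, 0.706]
force: [0.4, -0.0, -1.2]
opening: 0.0519
```

>>> {"op": "play_rows", "data": {
  "moves": [
    [0, 0, -0.05, 0],
    [0, 0, -0.1, 0],
    [0, 0, -0.13, 0],
    [0, 0, -0.15, 0],
    [0, 0, -0.15, 0]
  ]
}}

```text
time_s: 13.08
tool_pos: [0.491, -0.1666, 0.0555]
orientation: [0.035, 0.706, -0.035, 0.706]
force: [-0.3, 0.7, -0.6]
opening: 0.0517
```

Run:
```python
from h import *
st=ctrl.sense(); print(np.round(st["tool_pos"],5),np.round(st["force"],2),np.round(st["moment"],3),st["opening"])
s=ctrl.snapshot("scene"); save(s,"scene4.png",5,(220,200,360,320))
```

```text
[ 0.49102 -0.16664  0.05554] [-0.33  0.7  -0.64] [-0.008  0.034 -0.002] 0.05170954287782259
```

View pics/scene4.png

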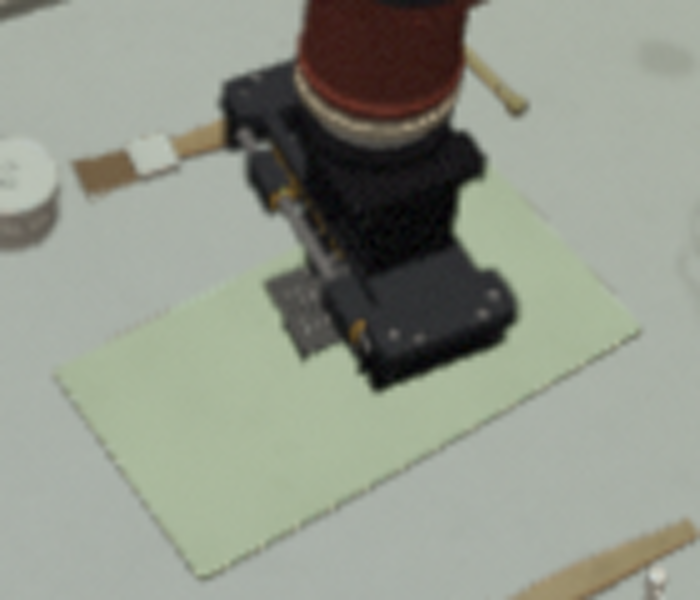

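The cover is held over the middle of the plate. I'll lower it gently.

>>> {"op": "play_rows", "data": {
  "moves": [
    [0, 0, -0.04, 0],
    [0, 0, -0.07, 0],
    [0, 0, -0.09, 0],
    [0, 0, -0.1, 0],
    [0, 0, -0.1, 0]
  ]
}}

```text
time_s: 13.75
tool_pos: [0.4909, -0.1667, 0.0354]
orientation: [0.035, 0.706, -0.035, 0.706]
force: [-1.0, -0.8, -0.6]
opening: 0.052
```

>>> {"op": "play_rows", "data": {
  "moves": [
    [0, 0, -0.004, 0],
    [0, 0, -0.008, 0],
    [0, 0, -0.012, 0],
    [0, 0, -0.012, 0]
  ]
}}

```text
time_s: 14.25
tool_pos: [0.4909, -0.1667, 0.0331]
orientation: [0.035, 0.706, -0.035, 0.706]
force: [-0.6, 0.0, -0.8]
opening: 0.0518
```

>>> {"op": "play_rows", "data": {
  "moves": [
    [0, 0, -0.003, 0],
    [0, 0, -0.006, 0],
    [0, 0, -0.006, 0]
  ]
}}

```text
time_s: 14.62
tool_pos: [0.4909, -0.1668, 0.0319]
orientation: [0.035, 0.706, -0.035, 0.706]
force: [-0.1, -0.2, -1.2]
opening: 0.0519
```

>>> {"op": "play_rows", "data": {
  "moves": [
    [0, 0, -0.003, 0],
    [0, 0, -0.004, 0],
    [0, 0, -0.004, 0]
  ]
}}

```text
time_s: 15.0
tool_pos: [0.491, -0.1668, 0.0311]
orientation: [0.035, 0.706, -0.035, 0.706]
force: [-0.3, 0.4, -1.4]
opening: 0.052
```

>>> {"op": "play_rows", "data": {
  "moves": [
    [0, 0, -0.003, 0],
    [0, 0, -0.004, 0],
    [0, 0, -0.004, 0]
  ]
}}

```text
time_s: 15.38
tool_pos: [0.4911, -0.1669, 0.031]
orientation: [0.035, 0.706, -0.035, 0.706]
force: [-2.6, 1.0, 5.4]
opening: 0.0517
```

Contact is felt (+5.4 N) at the expected height. I'll open slowly.

>>> {"op": "play_rows", "data": {
  "moves": [
    [0, 0, 0, 0],
    [0, 0, 0, 0],
    [0, 0, 0, 0]
  ],
  "hand": 92
}}

```text
time_s: 15.75
tool_pos: [0.4913, -0.1666, 0.0309]
orientation: [0.035, 0.706, -0.035, 0.706]
force: [-1.8, 1.7, 5.7]
opening: 0.056
```

>>> {"op": "play_rows", "data": {
  "moves": [
    [0, 0, 0, 0],
    [0, 0, 0, 0],
    [0, 0, 0, 0]
  ],
  "hand": 78
}}

```text
time_s: 16.12
tool_pos: [0.491, -0.1669, 0.0302]
orientation: [0.035, 0.706, -0.035, 0.706]
force: [-0.4, -0.2, 0.6]
opening: 0.0603
```

>>> {"op": "play_rows", "data": {
  "moves": [
    [0, 0, 0, 0],
    [0, 0, 0, 0],
    [0, 0, 0, 0],
    [0, 0, 0, 0]
  ],
  "hand": 30
}}

```text
time_s: 16.62
tool_pos: [0.491, -0.1668, 0.0303]
orientation: [0.035, 0.706, -0.035, 0.706]
force: [-0.7, -0.8, -0.8]
opening: 0.0768
```

>>> {"op": "play_rows", "data": {
  "moves": [
    [0, 0, 0.04, 0],
    [0, 0, 0.12, 0],
    [0, 0, 0.3, 0],
    [0, 0, 0.5, 0],
    [0, 0, 0.7, 0]
  ],
  "hand": 0
}}

```text
time_s: 17.25
tool_pos: [0.4911, -0.1668, 0.173]
orientation: [0.035, 0.706, -0.035, 0.707]
force: [0.4, -0.5, 0.7]
opening: 0.0867
```

>>> {"op": "play_rows", "data": {
  "moves": [
    [-0.1, 0.25, 0.1, 0],
    [-0.1, 0.5, 0.2, 0],
    [-0.1, 0.75, 0.2, 0],
    [-0.1, 1, 0.2, 0],
    [-0.1, 1, 0.2, 0]
  ]
}}

```text
time_s: 17.88
tool_pos: [0.4709, 0.0361, 0.2118]
orientation: [0.034, 0.706, -0.033, 0.707]
force: [-0.7, -0.5, -0.3]
opening: 0.0873
```

Run:
```python
from h import *
st=ctrl.sense(); print(np.round(st["tool_pos"],5),np.round(st["force"],2),st["opening"])
for n in("scene","top"):
    s=ctrl.snapshot(n); save(s,n+"5.png")
    if n=="top": save(s,"top5c.png",6,(305,145,385,260))
    for r in ctrl.mark_of("cover",s): w=toworld(r["location"],s); print(n,round(r["p"],2),np.round(w,4),np.round(pix(w,s)[0]))
```

```text
[0.4709  0.03606 0.21181] [-0.7  -0.47 -0.3 ] 0.08729441391743745
scene 0.66 [ 0.3256  0.2986 -0.0058] [169. 188.]
scene 0.58 [ 0.4835 -0.1664  0.0044] [287. 270.]
top 0.91 [ 0.4896 -0.1688  0.009 ] [343. 204.]
top 0.91 [ 0.3256  0.298  -0.0018] [193. 253.]
top 0.51 [ 0.4917 -0.1688 -0.0007] [342. 204.]
```

View pics/scene5.png

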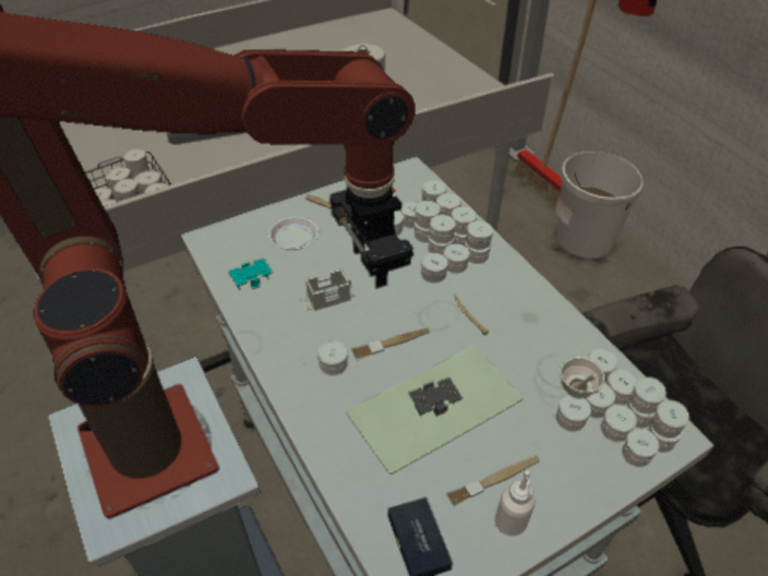

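View pics/top5c.png

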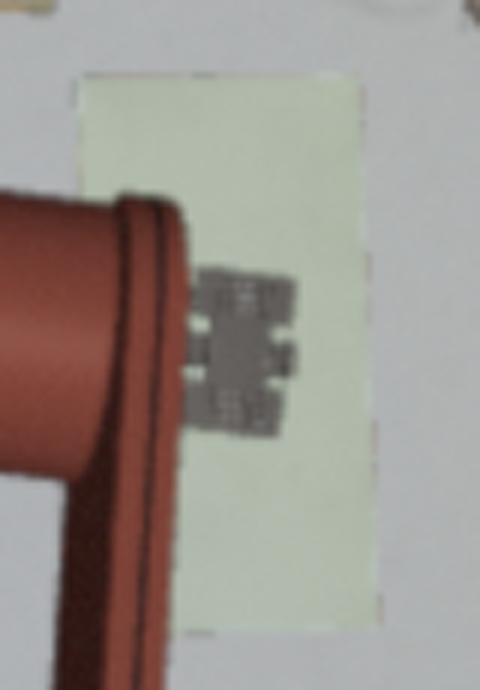

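The cover stands upright in the middle of the plate at scene (290,264) and top (343,204). The case is open, the other things are where they were, and the gripper is clear.

```bash
python3 -c "
from workcell import ctrl
print(ctrl.job_done())"
```

```text
the job is handed in; nothing more can be done
None
```

The cover is off the case and standing right way up near the middle of the green plate. I handed the job in at about 18 s of the 72 s allowed.

- **Squeeze:** I pressed both tabs together to about 52 mm between the pads. That is roughly 17–18 N per tab, worked out from the spring figures because tab force is not measured directly.
- **Catch bars:** Two test lifts were held by the −y hook, with upward pulls reaching about 14.5 N and 11 N before I backed off. After shifting the squeeze twice by 0.8 mm towards +y, the cover lifted free with about 2 N.
- **Setting down:** I lowered it in small steps until it touched (about 5 N), opened the gripper slowly and moved away.
- **Last checks:** Both cameras show the cover at about (0.49, −0.17) m, well inside the plate's edges, though the arm hid a small part of its left side from above. The scene view shows the case open. The turquoise cover and the other things in view look undisturbed. The arm hid most of the red case in the last scene picture, so I did not recheck it, but I never reached towards it.

No check failed. The networks' height for the placed cover scattered by about 1 cm (−0.7 to 9 mm, expected 6 mm), so I relied on the touch contact for height.

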